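Open the vent of a resin canister

ROBOT

A 6-joint arm with a two-finger parallel gripper is mounted at the origin on a cart in front of the work surface, level with it; the furniture and walls round the work are solid. World frame = base frame: x ahead of the robot, y to its left, z up, the work surface at z = 0. Lengths are in m, angles in rad, forces in N, time in s.
With the tool pointing down it reaches from about 0.275 to 0.825 m from the base axis. Payload 4.9 kg.
Tool frame: the origin (TCP) lies midway between the tips of the shut fingers; the grasp point (between the pads) lies 19 mm behind it (bot.grip_depth is the distance from the TCP to the grasp point, in m); z points along the fingers, y is the line along which they close (so a half turn about z gives the same grasp; the last joint's range is limited). The gripper opens to 85 mm and grips with 20 to 120 N. Pads are 22 mm wide; open, the fingers measure 114 mm over their backs; the gripper's body (76 mm by 85 mm) begins 54 mm behind the grasp point. The pads swing forward as they close: fully open they stand 13 mm farther back than shut.
Start: joints at [1.158, 0.326, -0.193, 1.052, 0, 1.437], TCP at [0.151, 0.529, 0.231] pointing down, gripper open.
Joint ranges: [-2.65, 2.65], [-0.97, 1.79], [-1.3, 1.35], [-1.93, 2.1], [-1.47, 1.37], [-3.14, 3.14]. Speed limits (rad/s): [2.57, 2.57, 3.14, 3.14, 3.14, 3.14].

INTERFACE

Orientations are given as a unit quaternion [w, x, y, z].
In Python, from cell import bot gives the robot as it stands. Calls block until the motion is done:
- bot.move_pose(position, orientation): joint-space move of the TCP to a pose.
- bot.move_linear(position, speed=0.15, rotation=None, until_force=None): straight line of the TCP; rotation=None keeps the orientation; speed is the mean speed in m/s. With until_force (N) it stops when the force on the tool has changed by that much, and returns True; else False.
- bot.goto_joints(angles): joint-space move.
- bot.set_gripper(opening, grasp_force=None): opening from 0.0 (shut) to 1.0 (fully open); grasp_force is the grip in N (None keeps the last); returns when the fingers have stopped.
- bot.wait(seconds).
- bot.solve_ik(position, orientation): joint angles nearest the present ones, or None.
- bot.camera(name): name is "scene" or "top" or "wrist"; returns the picture (400x640x3 uint8, red, green, blue); there is no depth.
- bot.calibration(name): a dict with "mtx" (3x3 intrinsics, pixels), "extrinsics" (4x4, takes a point from world to camera coordinates); the wrist camera has in their place "hand_eye" (4x4, takes a point from camera to tool coordinates, whose origin is the TCP and whose axes are the flange's). Camera axes: x right, y down, z forward; pixel columns grow to the right and rows downward; lengths in m; the calibration is good to about 2 mm. A picture is of the moment at which its call begins: read the wrist's pose just before it. calibration takes no time and is no camera call.
A pose or a line that the arm cannot do raises bot.PlanningError and nothing moves.
- bot.close_job(): hands the job in; it is judged then, once.
Trained networks look in the newest picture that a camera, given by its name, has taken for a name from the list of things; names that differ only in an ending like _2 or _b are one class to them, and where a whole thing is asked for, a point or a joint stands for the part that bears it (a point fixed in the world has none). Each returns a list of dicts, best first, with "confidence" (0 to 1); they miss things now and then, are a little off and sometimes report something else, mostly with a low value. They report only what shows in the picture. A call takes as long as a camera call.
- bot.search_frame(camera, thing): "bbox" ([left, top, width, height] in pixels, round what is visible of it).
Readings, each from a call of its own:
- bot.read_clock(): time.
- bot.read_joint_positions(): joint angles.
- bot.read_joint_vel(): joint speeds.
- bot.read_joint_efforts(): joint torques, N m.
- bot.read_position(): TCP position.
- bot.read_tool_rot(): TCP orientation.
- bot.read_ft_force(): force on the tool from outside, world axes, zero at the start.
- bot.read_moment(): the same for the moment, N m.
- bot.read_gripper_width(): opening from 0.0 (shut) to 1.0 (fully open).
- bot.read_finger_force(): force on a finger pad.
Only numpy, scipy, OpenCV 4.12 (cv2) and the standard library are available. Lean on these libraries where they do the work, as an engineer would, in place of code of your own. Each camera call takes 0.05 s, during which the arm holds its last target. There are 200 camera calls.

TASK

Two resin canisters stand on the bench, each with a screw cap under a hinged flap. On the canister with the yellow flap, lift the flap by its tongue and swing it right over to the back so that it stays open, then unscrew the black cap beneath it anticlockwise as far as it goes (a little under a quarter turn; it stays on its neck) and let go. Leave the flap of the blue canister shut.

Things in the scene. Friction and masses are not known exactly. Their poses are not given: they have to be found in the camera images.
- yellow_cap_top (a point): Centre of the top of the black screw cap, z = 136 mm, on the grey canister with yellow flap (150 x 120 mm, flat top at z = 100 mm, heavy, fixed). Cap 36 mm across, 30 mm tall, free all round, turns easily. Axes fixed to the canister: x points from cap to flap hinge, z up. Hinge axis along y at x +48, z +8 mm from here. Shut, the flap's 50 mm disc lies 5 mm above the cap.
- yellow_tongue (a point): Centre of the yellow flap's lift tongue, a bar 40 mm long, 10 mm wide, 12 mm tall, sticking out on the side away from the hinge; 94 mm from the hinge axis, turns with the flap. Its x axis runs along the bar towards the hinge, y is parallel to the hinge axis. Shut, it lies level at z = 144 mm with 38 mm of free air beneath.
- yellow_flap (a joint): Flap of the yellow canister, rad: 0 shut, pi/2 upright, 2.7 its stop, leaning far back. No spring: it falls shut if let go before upright and falls open to the stop by its own weight if let go well past upright (50 g, slow hinge). A big lamp head hangs over the left rear of the bench (y > 0.2 m): arms coming from the left pass in front of it.
- yellow_cap (a joint): Screw cap of the yellow canister, rad, grows anticlockwise seen from above: about 0 screwed down, 1.4 its stop. Stays where it is left.
- blue_flap (a joint): Flap of the other canister, alike in all but its blue flap and bands; 0 shut. To be left shut. That canister stands beside the yellow one, to its left or right, centres at least 200 mm apart.

How it is judged:
On the way, in this order (a step that is already met when the one before it is completed fails the run):
1. the yellow flap is swung open past upright, the cap not yet turned (value of joint yellow_flap above 1.8 rad and value of joint yellow_cap below 0.5 rad), for 0.2 s.
2. the cap beneath is unscrewed with the flap open (value of joint yellow_flap above 1.8 rad and value of joint yellow_cap above 1.1 rad), for 0.2 s.
At the end, for the whole second after the job is handed in: The yellow flap stays open beyond upright (over 1.8 rad), the cap under it is unscrewed by more than 1.1 rad of its 1.4, both at rest, and the blue flap is shut (under 0.2 rad) (all of step 2 and value of joint blue_flap below 0.2 rad and velocity of joint each of yellow_flap, yellow_cap below 0.1 rad/s); the robot touches nothing.
It fails at once if the blue canister's flap is lifted (value of joint blue_flap above 0.4 rad).
It also fails if it takes over 48 s, if anything falls off the work surface, if the arm or the gripper's body presses on something with over 40 N, if the wrist force passes 120 N, or if a joint passes its speed limit or range.

## Working session

There is one attempt and no reset: what is moved stays moved. The work goes in short steps, each a Python script; the robot and the scene stay as the last script left them, time stands still between calls to the robot, and variables do not carry over. Pictures are saved under pics/ and viewed, at most 10 in all, crops included, and the job is handed in when it is done.

```bash
mkdir -p pics; python3 - <<'E'
from cell import bot
import cv2,numpy as np
np.set_printoptions(precision=4,suppress=True)
for c in ("scene","top"):
    im=bot.camera(c); cv2.imwrite(f"pics/{c}0.png",im[:,:,::-1])
    k=bot.calibration(c); print(c,k["mtx"].tolist(),np.array(k["extrinsics"]))
    for t in ("yellow_cap_top","yellow_tongue","yellow_flap","blue_flap"):
        print(t,[(d["bbox"],round(d["confidence"],2)) for d in bot.search_frame(c,t)[:3]])
print(np.array(bot.calibration("wrist")["hand_eye"]),bot.read_tool_rot(),bot.read_clock())
E
```

```text
scene [[452.5384801238531, 0.0, 320.927754960975], [0.0, 452.5384801238531, 201.9500222830988], [0.0, 0.0, 1.0]] [[-0.1266 -0.9918 -0.0178  0.0099]
 [-0.7245  0.1047 -0.6813  0.5076]
 [ 0.6776 -0.0734 -0.7318  0.6537]
 [ 0.      0.      0.      1.    ]]
yellow_cap_top [([205.8, 188.4, 64.4, 88.4], 0.73)]
yellow_tongue [([219.3, 188.6, 22.1, 44.9], 0.93)]
yellow_flap [([221.1, 190.2, 19.1, 43.0], 0.56)]
blue_flap [([359.5, 177.0, 25.7, 40.6], 0.65)]
top [[439.38830335900593, 0.0, 319.1828112224894], [0.0, 439.38830335900593, 200.48955780267826], [0.0, 0.0, 1.0]] [[ 0.0003 -1.     -0.0016 -0.0517]
 [-0.997  -0.0002 -0.0769  0.556 ]
 [ 0.0769  0.0016 -0.997   1.0478]
 [ 0.      0.      0.      1.    ]]
yellow_cap_top [([214.9, 154.7, 60.7, 66.3], 0.9)]
yellow_tongue [([228.0, 169.4, 22.7, 52.8], 0.87)]
yellow_flap [([222.9, 168.8, 26.7, 55.8], 0.91)]
blue_flap [([358.9, 169.7, 30.8, 50.2], 0.66)]
[[ 0.0002 -0.9557 -0.2943  0.0746]
 [ 1.      0.0001  0.0004 -0.0014]
 [-0.0004 -0.2943  0.9557 -0.1419]
 [ 0.      0.      0.      1.    ]] [-0.      0.139   0.9903 -0.    ] 0.5
```

View pics/scene0.png

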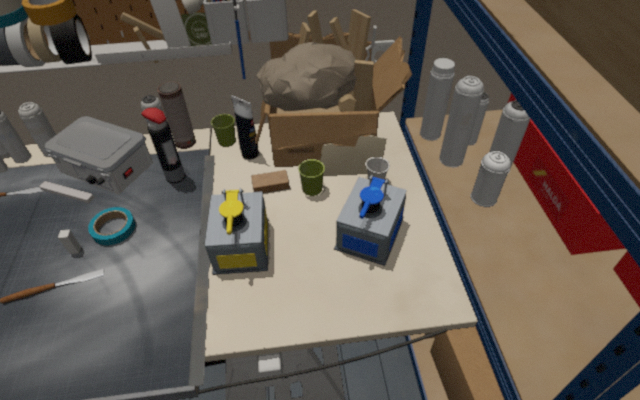

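View pics/top0.png

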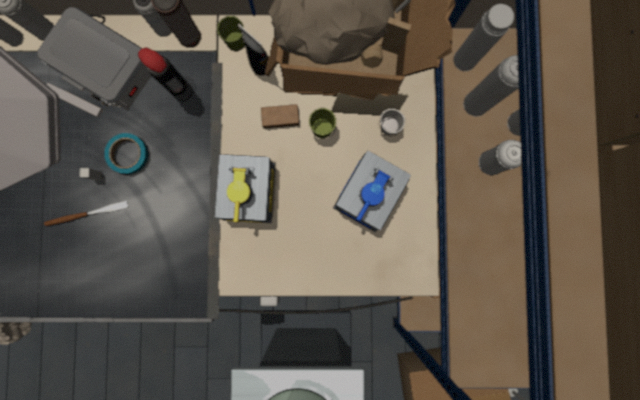

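The scene view shows the yellow flap at about (232,208) with its tongue pointing towards the robot, and the blue one at (373,195). In the top view the yellow disc is at (238,192) with the tongue end at (236,220), and the lamp is at the far left. Next I'll fit a model to the yellow mask in the top view.

```bash
cat > h.py <<'E'
from cell import bot
import cv2,numpy as np
from scipy.optimize import minimize
from scipy.spatial.transform import Rotation as R
np.set_printoptions(precision=4,suppress=True)
def ymask(im):
    h=cv2.cvtColor(im,cv2.COLOR_RGB2HSV)
    return cv2.inRange(h,(22,140,70),(35,255,255))
def toolT():
    T=np.eye(4); q=np.array(bot.read_tool_rot()); T[:3,:3]=R.from_quat(q[[1,2,3,0]]).as_matrix(); T[:3,3]=bot.read_position(); return T
def cam(c,T=None):
    k=bot.calibration(c); K=np.array(k["mtx"])
    return K,(np.array(k["extrinsics"]) if c!="wrist" else np.linalg.inv(T@np.array(k["hand_eye"])))
def toplane(px,K,E,z):
    px=np.atleast_2d(px).astype(float)
    d=np.c_[(px-[K[0,2],K[1,2]])/[K[0,0],K[1,1]],np.ones(len(px))]@E[:3,:3]
    o=-E[:3,:3].T@E[:3,3]
    return (o+d*((z-o[2])/d[:,2:]))[:,:2]
def proj(P,K,E):
    p=(np.atleast_2d(P)@E[:3,:3].T+E[:3,3])@K.T; return p[:,:2]/p[:,2:]
def quat(Rm):
    q=R.from_matrix(Rm).as_quat(); return [q[3],q[0],q[1],q[2]]
E
python3 - <<'E'
from h import *
im=bot.camera("top");K,E=cam("top")
m=ymask(im); n,l,s,c=cv2.connectedComponentsWithStats(m)
print(s[1:][s[1:,4]>15],c[1:][s[1:,4]>15])
i=1+np.argmax(s[1:,4]); ys,xs=np.nonzero(l==i)
P=toplane(np.c_[xs,ys],K,E,0.150)
print(P.min(0),P.max(0),len(P)*np.mean([1]))
for x in np.arange(P[:,0].min(),P[:,0].max(),.004):
    q=P[abs(P[:,0]-x)<.002]
    if len(q):print(round(x,4),q[:,1].min(),q[:,1].max(),q[:,1].mean())
cv2.imwrite("pics/topc.png",cv2.resize(im[140:240,200:300,::-1],None,fx=5,fy=5,interpolation=cv2.INTER_CUBIC))
E
```

```text
[[234 169  11   3  31]
 [230 189  21  33 128]] [[238.9032 169.9355]
 [238.6016 204.9453]]
[0.5022 0.0966] [0.5708 0.1393] 128.0
0.5022 0.1235171384864843 0.12991697982103223 0.12671705136345848
0.5062 0.12141486896539794 0.13208313720860165 0.126761741483996
0.5102 0.12361123026439491 0.12791214862701766 0.12576150004929224
0.5142 0.12367401300646544 0.12797644850309037 0.1258250412257023
0.5182 0.12373683971445448 0.1280407934157243 0.12588862690321273
0.5222 0.12379971043456131 0.12810518341225244 0.12595225712858957
0.5262 0.12386262521304997 0.12603185101631043 0.12494714445503118
0.5302 0.12181859419955199 0.12609558164058812 0.12437211015436996
0.5342 0.121849726211114 0.1261274637124018 0.1239885923513564
0.5382 0.11974164872985613 0.1261912614047719 0.1229661657641033
0.5422 0.11341307095266212 0.12839549758227387 0.1208909409807076
0.5462 0.10704939027084326 0.1306012973249532 0.11902398520107349
0.5502 0.10282308966555204 0.1370925668332172 0.11860372623558676
0.5542 0.10070884948336076 0.1393030353797083 0.12148874512581606
0.5582 0.09862099374185349 0.13505110554252336 0.11113056252109481
0.5622 0.09867524537803177 0.10081882058747049 0.09974703298275113
0.5662 0.09658522192952385 0.10087386412917218 0.09914746884711792
0.5702 0.09875669436415246 0.10092894638502012 0.09984282037458629
```

View pics/topc.png

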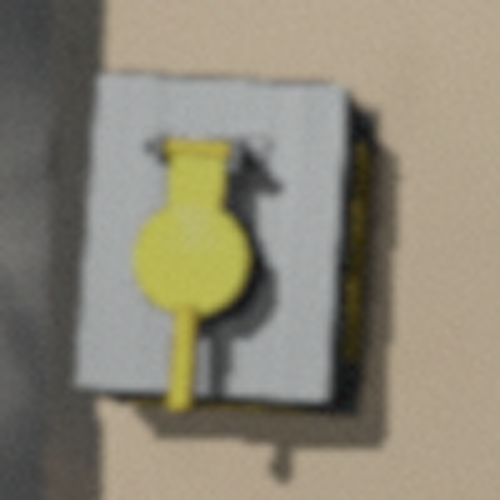

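```bash
cat >> h.py <<'E'
def down(yaw,tilt=0.):
    # tool z down, tool x towards robot, closing along y; tilt>0: fingers point forward
    c,s=np.cos(yaw),np.sin(yaw)
    B=np.array([[-c,-s,0],[-s,c,0],[0,0,-1.]]).copy()
    B[:,1]=np.cross(B[:,2],B[:,0])
    return R.from_rotvec(-tilt*B[:,1]*np.sign(B[1,1])).as_matrix()@B
E
python3 - <<'E'
from h import *
Q=down(-.065); print(Q, down(0,.5)[:,2])
bot.move_pose([0.38,0.14,0.30],quat(Q))
bot.move_pose([0.53,0.12,0.33],quat(Q))
T=toolT();im=bot.camera("wrist");np.save("T.npy",T);cv2.imwrite("pics/w1.png",im[:,:,::-1])
K,E=cam("wrist",T);m=ymask(im)
n,l,s,c=cv2.connectedComponentsWithStats(m);k=s[1:,4]>60;print(s[1:][k],c[1:][k])
print(bot.read_joint_positions(),bot.read_clock())
E
```

```text
[[-0.9979  0.065   0.    ]
 [ 0.065   0.9979  0.    ]
 [ 0.      0.     -1.    ]] [ 0.4794  0.     -0.8776]
[[316 145   9  46 194]
 [308 248  18   7  71]] [[318.7268 169.6649]
 [315.     251.7746]]
[ 0.0881  0.2692 -0.0214  1.282   0.0002  0.152 ] 2.9333
```

View pics/w1.png

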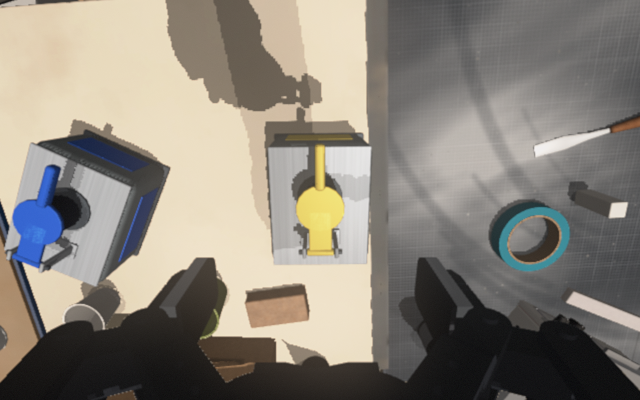

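The wrist view shows the yellow tongue from (319,145) to (319,190), the disc centre at (320,208) and the hinge at about (321,250). Blue is well to the left. Next is the model fit.

```bash
python3 - <<'E'
from h import *
im=cv2.imread("pics/w1.png")[:,:,::-1];T=np.load("T.npy");K,E=cam("wrist",T)
h=cv2.cvtColor(np.ascontiguousarray(im),cv2.COLOR_RGB2HSV)
m=cv2.inRange(h,(20,115,60),(36,255,255)); m[:138]=0;m[260:]=0;m[:,:285]=0;m[:,360:]=0
print(cv2.boundingRect(m),cv2.countNonZero(m))
m=cv2.GaussianBlur(m.astype(np.float32)/255,(0,0),1)
a=np.linspace(0,2*np.pi,40)
def model(p):
    x,y,w=p;c,s=np.cos(w),np.sin(w)
    f=lambda uv,z:proj(np.c_[x+c*uv[:,0]-s*uv[:,1],y+s*uv[:,0]+c*uv[:,1],np.full(len(uv),z)],K,E)
    return f(.025*np.c_[np.cos(a),np.sin(a)],.146),f(np.array([[-.066,-.005],[-.066,.005],[-.02,.005],[-.02,-.005]]),.150)
def cost(p):
    r=np.zeros(m.shape,np.uint8)
    for q in model(p): cv2.fillPoly(r,[np.round(q*16).astype(np.int32)],1,shift=4)
    r=cv2.GaussianBlur(r.astype(np.float32),(0,0),1)
    d=(r-m)[:222]   # ignore hinge arm side
    return float((d**2).sum())
best=min((minimize(cost,[x0,.12,-.05],method="Nelder-Mead",options=dict(initial_simplex=np.array([x0,.12,-.05])+np.array([[0,0,0],[.01,0,0],[0,.01,0],[0,0,.08]]))) for x0 in (.545,.56,.575)),key=lambda r:r.fun)
print(best.x,best.fun,cost([best.x[0]+.003,*best.x[1:]]))
x,y,w=best.x;u=np.array([np.cos(w),np.sin(w)])
print("hinge",np.array([x,y])+.048*u,"tongue",np.array([x,y])-.046*u)
Kt,Et=cam("top");P=lambda d,z:proj([*(np.array([x,y])+d*u),z],Kt,Et)
print("in top: disc",P(0,.146),"tip",P(-.066,.15),"hinge",P(.048,.144), "(seen 238.2,191.6 / 235.6,221.2 / 239,169)")
o=np.ascontiguousarray(im[:,:,::-1])
for q in model(best.x): cv2.polylines(o,[np.int32(np.round(q))],True,(255,0,255))
cv2.imwrite("pics/fit.png",cv2.resize(o[130:270,260:380],None,fx=4,fy=4))
E
```

```text
(286, 138, 66, 117) 2815
[ 0.5663  0.121  -0.048 ] 72.51260375976562 149.29193115234375
hinge [0.6143 0.1187] tongue [0.5204 0.1232]
in top: disc [[238.9651 191.2577]] tip [[236.691  221.8494]] hinge [[240.5164 169.3124]] (seen 238.2,191.6 / 235.6,221.2 / 239,169)
```

View pics/fit.png

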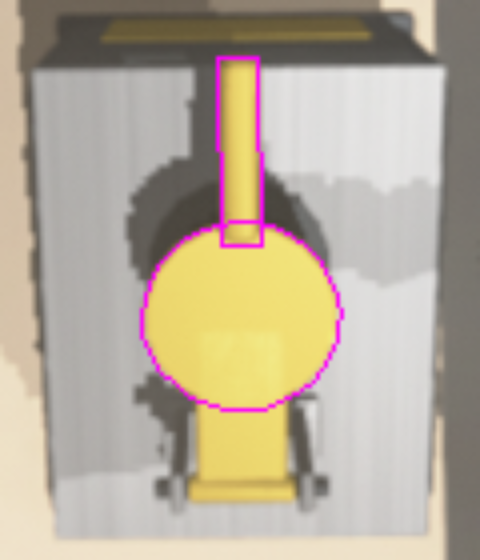

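The overlay matches the tongue and disc to within about 1 mm, and the top view agrees. Now I'll check IK along the arc, then grip and lift.

```bash
cat >> h.py <<'E'
YAW=-.048; u=np.array([np.cos(YAW),np.sin(YAW),0]); C=np.array([.566,.1215,.136]); H=C+.048*u+[0,0,.008]
def tcp(th,r=.098):
    Q=down(YAW,.8*th/2.1); return H+r*(-np.cos(th)*u+[0,0,np.sin(th)])+.019*Q[:,2],Q
E
python3 - <<'E'
from h import *
ths=np.linspace(0,2.1,13)
for t in ths: assert bot.solve_ik(tcp(t)[0],quat(tcp(t)[1])) is not None,t
p,Q=tcp(0)
bot.set_gripper(.5)
bot.move_pose(p+[0,0,.07],quat(Q))
print(bot.move_linear(p,.08,until_force=15),bot.read_position()-p)
bot.set_gripper(0,40); print("w",bot.read_gripper_width(),bot.read_finger_force(),bot.read_ft_force())
if bot.read_gripper_width()>.05:
    for t in ths[1:]:
        p,Q=tcp(t); bot.move_linear(p,.12,rotation=quat(Q))
        print(round(t,2),bot.read_gripper_width(),np.linalg.norm(bot.read_ft_force()))
im=bot.camera("scene");cv2.imwrite("pics/s2.png",cv2.resize(im[100:300,120:440,::-1],None,fx=2.4,fy=2.4)); print(bot.read_clock())
E
```

```text
False [0.0005 0.0001 0.0005]
w 0.10749898996208436 43.48162114620209 [-0.2979  3.0101  2.3091]
0.18 0.11108789812366981 5.1719894319445645
0.35 0.10673612071553598 6.412858609930861
0.52 0.10732512391295689 5.586482037245303
0.7 0.10375806393317268 5.855565154866713
0.88 0.10508290527522864 5.617610777898994
1.05 0.10652858891290484 5.726726861969112
1.23 0.10807351806758439 7.824063560962478
1.4 0.10968363443462824 7.064225379210886
1.58 0.10663365095503634 5.081473416433196
1.75 0.11075140601594827 4.788340228256174
1.93 0.10663480857325158 4.011208286734568
2.1 0.10717161760106106 7.1063106798980185
9.0833
```

View pics/s2.png

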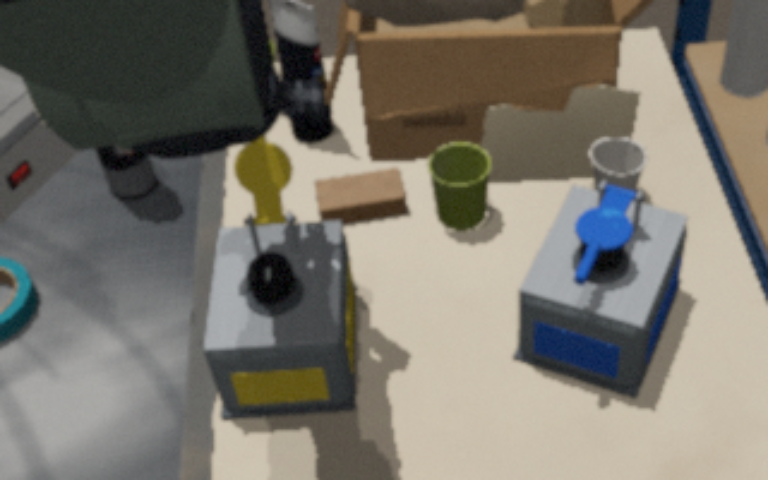

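The flap is held well past upright at crop (263,170), the black cap is exposed at (271,280), and blue is shut. I'll release, retreat and check from the wrist camera.

```bash
python3 - <<'E'
from h import *
bot.set_gripper(.5)
p,Q=tcp(2.1)
bot.move_linear(p-.09*Q[:,2],.12); bot.wait(1)
bot.move_pose([.53,.12,.33],quat(down(YAW)))
T=toolT();im=bot.camera("wrist");np.save("T.npy",T)
K,E=cam("wrist",T)
c=proj(C,K,E)[0];print("cap proj",c,proj(H,K,E),bot.read_clock())
x,y=int(c[0])-70,int(c[1])-60
o=np.ascontiguousarray(im[y:y+150,x:x+140,::-1]);print(x,y)
a=np.linspace(0,6.3,50);q=proj(C+np.c_[.018*np.cos(a),.018*np.sin(a),0*a],K,E)
o=cv2.resize(o,None,fx=4,fy=4);cv2.polylines(o,[np.int32((q-[x,y])*4)],True,(255,0,255))
cv2.imwrite("pics/w3.png",o)
E
```

```text
cap proj [320.2676 204.7244] [[320.1727 250.151 ]] 12.65
250 144
```

View pics/w3.png

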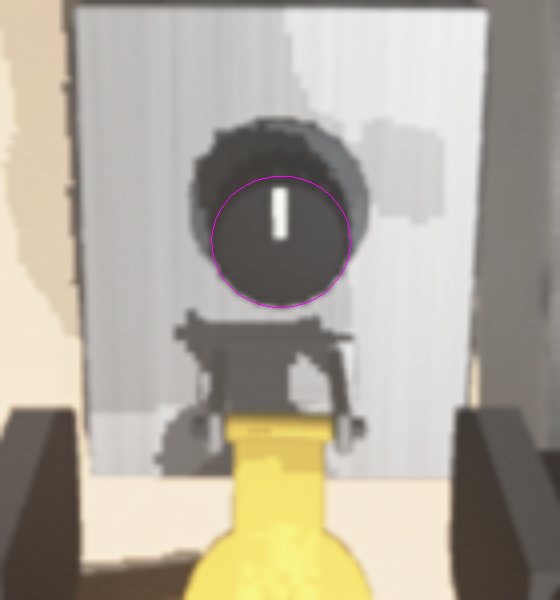

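The cap top coincides with the projected circle, its white mark points towards the robot, and the flap rests open. I'll grip the cap and turn it.

```bash
python3 - <<'E'
from h import *
a0,a1=YAW-.72,YAW+.75
p=np.array([*C[:2],.108])
bot.set_gripper(.65)
bot.move_pose(p+[0,0,.09],quat(down(a0)))
print(bot.move_linear(p,.1,until_force=15),bot.read_position()-p)
bot.set_gripper(0,40); print(bot.read_gripper_width(),bot.read_finger_force(),bot.read_ft_force())
for a in np.linspace(a0,a1,8)[1:]:
    bot.move_pose(p,quat(down(a))); print(round(a,2),bot.read_moment(),np.linalg.norm(bot.read_ft_force()))
bot.set_gripper(.65)
bot.move_linear(p+[0,0,.12],.12)
bot.move_pose([.53,.12,.33],quat(down(YAW)))
T=toolT();im=bot.camera("wrist");print(bot.read_clock())
cv2.imwrite("pics/w4.png",cv2.resize(im[144:294,250:390,::-1],None,fx=4,fy=4))
E
```

```text
False [0.0006 0.0001 0.0007]
0.4064052876645914 39.76484477519989 [-0.2671  0.6403  6.0741]
-0.56 [0.222  0.0753 0.106 ] 5.2359584455704615
-0.35 [0.2356 0.1272 0.0453] 5.640058443929625
-0.14 [ 0.3508 -0.0018  0.0379] 5.592630032804222
0.07 [ 0.4678 -0.0022  0.0219] 4.16655023491036
0.28 [0.4834 0.0225 0.0596] 5.592170765287319
0.49 [0.5096 0.0669 0.099 ] 5.244683834964981
0.7 [0.5972 0.1059 0.0888] 5.756616789130063
19.5083
```

View pics/w4.png

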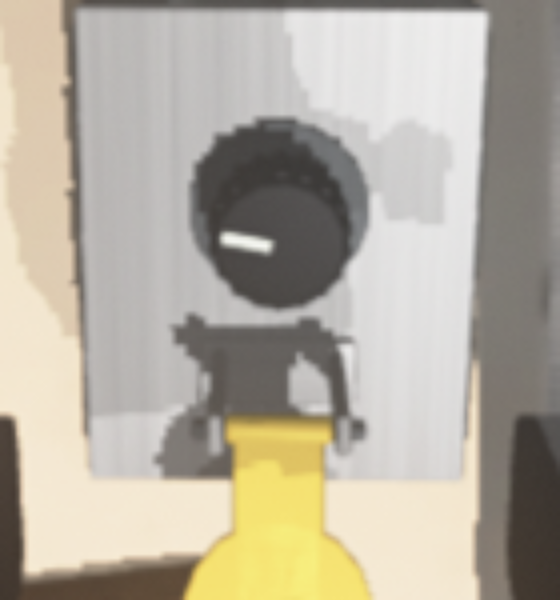

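The mark at (245,241) has turned about 80° (1.4 rad) anticlockwise, the flap is open, and the arm is clear of everything. I'll hand the job in.

```bash
python3 -c "
from cell import bot
bot.wait(.5); print(bot.close_job())"
```

```text
the job is handed in; nothing more can be done
None
```

The yellow flap is open to the back, its cap is unscrewed about 1.4 rad to its stop, the blue flap wasn't touched, and I handed the job in at about 20 s of the 48 s; no verdict came back.

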